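Set the edge clamp on a track link and hold it

ROBOT

A 6-joint arm with a two-finger parallel gripper is mounted at the origin on the work surface. World frame = base frame: x ahead of the robot, y to its left, z up, the work surface at z = 0. Lengths are in mm, angles in rad, forces in N, time in s.
With the tool pointing down it reaches from about 275 to 1000 mm from the base axis. Payload 8.4 kg.
Tool frame: the origin (TCP) lies midway between the tips of the shut fingers; the grasp point (between the pads) lies 19 mm behind it; z points along the fingers, y is the line along which they close (so a half turn about z gives the same grasp; the last joint's range is limited). The gripper opens to 85 mm and grips with 20 to 120 N. Pads are 22 mm wide; open, the fingers measure 114 mm over their backs; the gripper's body (76 mm by 85 mm) begins 54 mm behind the grasp point. The pads swing forward as they close: fully open they stand 13 mm farther back than shut.
Start: joints at [1.263, 0.353, 1.633, -0, 1.155, -0.002], TCP at [188.159, 596.007, 231.281] pointing down, gripper open.
Joint ranges: [-2.63, 2.63], [-0.92, 2.1], [0.06, 2.66], [-1.3, 4.44], [0, 2.69], [-3.02, 3.02]. Speed limits (rad/s): [2.22, 2.22, 2.79, 3.14, 3.14, 3.14].

INTERFACE

Orientations are given as [roll, pitch, yaw] about the fixed x, y, z axes, in that order (R = Rz(yaw) Ry(pitch) Rx(roll)).
In Python, from rig import * gives the robot as it stands.
- The arm moves only by the shell command python3 -m jog 'ROWS' [FORCE]. ROWS is JSON, a list of rows, each an object of numbers: "x", "y", "z": the shift along the tool's x, y, z in cm; "spin": the turn about the tool's z in rad; "grip": the closure, from 0 (fully open) to 1 (shut). In form: [{"x": .., "y": .., "z": .., "spin": .., "grip": ..}, ...]. A call has 1 to 20 rows; each row shifts and turns the commanded pose from where the row before left it, along the tool's axes as they then stand; what a row does not reach is not made up. A row lasts 1/12 s, in which the tool goes at most 41.7 mm and 7.16 degrees, less where a joint would pass 70% of its speed; a pose out of reach is approached as far as the arm can. A call with a gripper value outside its range is refused whole. The fingers move at their own pace and stop on an object; FORCE is the grip in N (left out, the last holds). Time passes only in rows, so rows that do not move let the fingers close. It gives the time, the measured TCP pose, the force, the opening and the grip force at its end, in the units of the state.
- sense(): the state, without advancing time (a new reading comes with each control period).
- grab_frame(name): name is "side" or "top"; returns a dict with "pixels" (384x512x3 uint8, blue, green, red), "camera_matrix" (3x3 intrinsics, pixels), "rvec" (rotation vector, rad) and "tvec" (3), from world to camera coordinates, as OpenCV has them. Camera axes: x right, y down, z forward; pixel columns grow to the right and rows downward; lengths in mm; the calibration is good to about 2 mm. A picture is of the moment at which its call begins. There is no depth.
- sign_off(): hands the job in; it is judged then, once.
The state is a dict: "clock": time; "qpos": joint angles; "qvel": joint speeds; "joint_efforts": joint torques, N m; "eef_pos": TCP position; "tcp_rot": TCP orientation; "contact_force": force on the tool from outside, world axes, zero at the start; "wrist_torque": the same for the moment, N m; "opening": opening from 0.0 (shut) to 1.0 (fully open); "grasp_force": force on a finger pad.
Only numpy, scipy, OpenCV 4.12 (cv2) and the standard library are available. Lean on these libraries where they do the work, as an engineer would, in place of code of your own. Each camera call takes 0.05 s, during which the arm holds its last target. There are 200 camera calls.

TASK

Seat the long grey track link (the one with a tongue at one end) flat and square in the pocket of the aluminium clamping fixture, tongue in its slot, and let go of it. Then screw the fixture's knurled cap down, clockwise, until it bottoms out, back it off a quarter turn, and finish while still gripping the cap there, holding it still. Leave everything else on the table where it is.

Things in the scene. Friction and masses are not known exactly. Their poses are not given: they have to be found in the camera images.
- link_center (a point): Centre, half-way up, of the loose long track link: grey plastic block 70 x 40 x 36 mm (x, y, z; z up) plus a tongue 18 long x 18 wide x 36 mm high on its -x end; about 130 g. The point is the centre of the 70 x 40 body without the tongue. Take it across its 40 mm width. It starts flat on the table.
- fixture: Fixed aluminium fixture; origin under its plate (194 x 92 x 12 mm), x towards the cap. Pocket walls rise 10 mm from the plate, with flared lead-ins to 18 mm. They stand only at the ends of the link: in the middle of each long side a gap 44 mm wide, down to the plate, leaves room for a finger. A steel jaw 18 mm high closes the pocket's +x end and moves with the cap.
- pocket (a point): Centre of the pocket's floor, which is the plate's top, 12 mm above the table. x along the pocket, z up; tongue slot at its -x end, knurled cap beyond its +x end. The seated link has the same axes, tongue to -x, its centre 18 mm above this point. Clearance about 1.2 mm each side across y, 1 mm at the -x end, 1 to 4 mm at the jaw.
- cap_grip (a point): Centre of the cap's knurled grip, half-way up, on its vertical axis: round, steel, 48 mm in diameter, 28 mm high (14 mm above and below this point), 48 mm above the plate when bottomed. Captive on a threaded post, 98 mm from the pocket centre along the pocket's +x. A thin pointer bar (3 mm high, axis to rim) on its flat top lies along this point's x and shows its turning.
- cap (a joint): Angle of the knurled cap, rad: 0 is bottomed (hard stop), growing anticlockwise seen from above as it is unscrewed, up to 4.2. Right-hand thread, 4 mm a turn: it sinks 0.64 mm per rad screwed in. Friction 0.03 N m (the stop is rigid); stays where it is left. Starts 1.9 to 3.3 off the stop. Screwing in moves the jaw 0.8 mm per rad towards the link; the link is still free when bottomed.
- short_link: Bystander: short grey link without a tongue, 44 x 40 x 36 mm, loose; origin under its centre. Leave it.
- spare_nut: Bystander: smaller spare knurled nut standing loose on the table, 40 mm in diameter, 34 mm high; origin under its centre. Leave it.
- bottle: Bystander: clear bottle with a black cap, 66 mm in diameter, 160 mm high; origin under its centre. Leave it.
- screwdriver: Bystander: screwdriver lying on the table, along its x; about 0.2 m long. Leave it.
- wrench: Bystander: open spanner lying on the table, along its x; about 0.2 m long. Leave it.
Things that resemble listed ones, but are neither listed nor needed, are in the scene too. Leave any purple or yellow look-alike of the part that bears link_center alone.

How it is judged (in metres and radians):
On the way, in this order (a step that is already met when the one before it is completed fails the run):
1. the long link is seated flat and square in the pocket and let go of (horizontal distance between link_center and pocket below 0.005 m and z of link_center in the frame of pocket between 0.015 and 0.0205 m and angle between the x axis of link_center and the x axis of pocket, either way round below 0.07 rad and angle between link_center's own z axis and vertical below 0.05 rad and contact force between the fingers and link below 0.2 N), for 0.2 s.
2. the cap is screwed in until it bottoms out (value of joint cap below 0.08 rad and horizontal distance between link_center and pocket below 0.005 m and z of link_center in the frame of pocket between 0.015 and 0.0205 m), for 0.1 s.
At the end, for the whole second after the job is handed in: Link in the pocket: within 5 mm in plan, on the floor within 2.5 mm, square within 4 and upright within 3 degrees, untouched. Cap, having been bottomed (within 0.08 rad), stands still 1.22 to 1.92 rad (90 degrees, within 20) off the stop, gripped with over 2 N (all of step 1 and value of joint cap between 1.22 and 1.92 rad and velocity of joint cap between -0.1 and 0.1 rad/s and contact force between the fingers and cap above 2 N); the arm keeps its last pose, push and grip.
It fails at once if a bystander is pushed more than 3 cm or the bottle is knocked over (distance of any of short_link, spare_nut, bottle, screwdriver, wrench from where it was at the start of the episode above 0.03 m or angle between bottle's own z axis and vertical above 0.5 rad).
It also fails if it takes over 72 s, if anything falls off the work surface, if the arm or the gripper's body presses on something with over 40 N, if the wrist force passes 120 N, or if a joint passes its speed limit or range.

## Working session

There is one attempt and no reset: what is moved stays moved. The work goes in short steps, Python scripts to look and compute and a shell command to move; the robot and the scene stay as the last step left them, time stands still between calls to the robot, and variables do not carry over. Pictures are saved under pics/ and viewed, at most 10 in all, crops included, and the job is handed in when it is done.

```bash
mkdir -p pics; ls; python3 - <<'E'
from rig import *
import cv2
for n in("side","top"):
    f=grab_frame(n); cv2.imwrite(f"pics/{n}0.png",f["pixels"]); R=cv2.Rodrigues(f["rvec"])[0]; print(n,f["camera_matrix"].tolist(),(-R.T@f["tvec"].reshape(3)).round(),R.round(2).tolist())
print(sense())
E
```

```text
pics
side [[404.0887729109902, 0.0, 256.1792327526345], [0.0, 404.0887729109902, 196.00816512196917], [0.0, 0.0, 1.0]] [ 195. -593.  581.] [[0.87, -0.5, -0.01], [-0.31, -0.52, -0.79], [0.39, 0.69, -0.61]]
top [[352.5067570372376, 0.0, 257.21435169170456], [0.0, 352.5067570372376, 193.32863425726822], [0.0, 0.0, 1.0]] [ 358.   25. 1028.] [[-0.02, -1.0, 0.01], [-0.98, 0.02, -0.21], [0.21, -0.01, -0.98]]
{'clock': 0.1, 'qpos': array([ 1.26264232e+00,  3.53595435e-01,  1.63403062e+00, -4.07757409e-05,
        1.15517733e+00, -2.39801902e-03]), 'qvel': array([ 0.00058307, -0.00270579, -0.00291914, -0.00271717, -0.00183576,
       -0.00068887]), 'joint_efforts': array([ 1.57047125e-03, -6.06356621e+01, -3.42818713e+01,  1.60574509e-04,
        4.04134902e-03, -1.66066610e-05]), 'eef_pos': array([188.02252814, 595.62443804, 230.63888063]), 'tcp_rot': array([-3.14038184e+00,  3.43809491e-05,  2.83585318e+00]), 'contact_force': array([ 0.01188844, -0.16477747,  0.65438959]), 'wrist_torque': array([-0.05830106, -0.00339859,  0.02904212]), 'grasp_force': 0.0, 'opening': 1.0024667556622462}
```

View pics/side0.png

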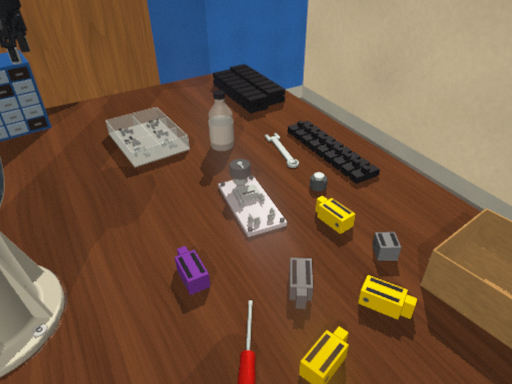

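View pics/top0.png

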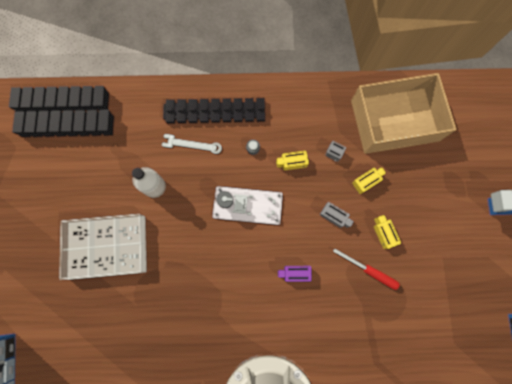

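Side view: the fixture plate is at (252,205) with its cap at (240,170). The candidates for the link:
- **Grey with tongue:** side (301,282), top (337,215).
- **Short grey, no tongue:** side (386,246), top (337,151).
- **Yellow and purple look-alikes:** side (335,214), (387,297), (325,356) and (192,270).

The grey one with a tongue fits the description. I'll confirm it in an enlarged mosaic.

```bash
python3 - <<'E'
import cv2,numpy as np
s=cv2.imread("pics/side0.png");t=cv2.imread("pics/top0.png")
def c(im,x,y,w,h):return cv2.resize(im[y:y+h,x:x+w],(400,300),interpolation=cv2.INTER_CUBIC)
# scales: side link 5x, top link 8x, side fixture 4x, top fixture 5x
cv2.imwrite("pics/m0.png",np.vstack([np.hstack([c(s,260,250,80,60),c(t,312,196,50,38)]),np.hstack([c(s,205,150,100,90),c(t,208,180,80,60)])]))
E
```

```text
(no output)
```

View pics/m0.png

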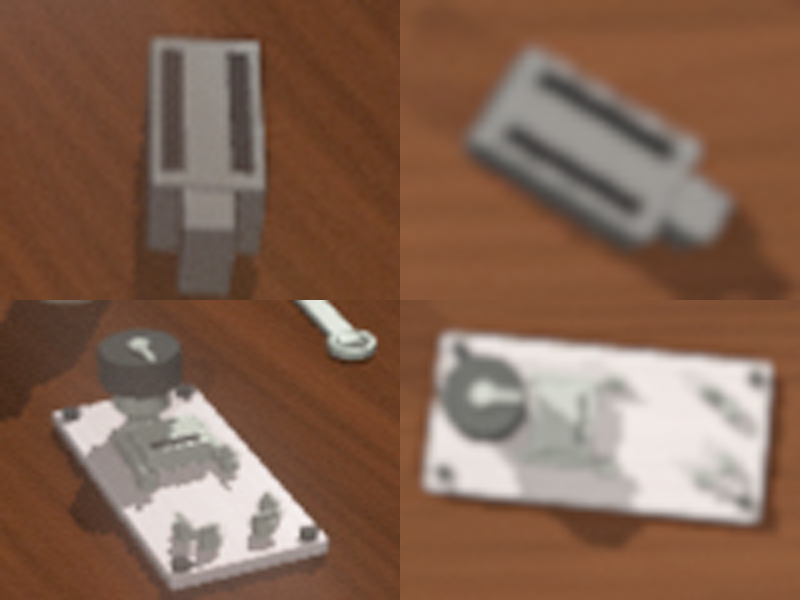

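The grey long link is confirmed: two dark grooves on top, with the tongue towards the camera in the side view and to the lower right in the top view. The fixture's cap end is at the left of the top view, with its pointer aiming back at the pocket. Next I'll fit poses to these keypoints.

```bash
cat > vis.py <<'E'
import cv2,numpy as np
from scipy.optimize import least_squares
from rig import *
_c={}
def cam(n):
    if n not in _c:
        f=grab_frame(n);_c[n]=(f["camera_matrix"],np.array(f["rvec"],float),np.array(f["tvec"],float))
    return _c[n]
def proj(n,P):
    K,r,t=cam(n);return cv2.projectPoints(np.array(P,float).reshape(-1,3),r,t,K,None)[0].reshape(-1,2)
def tile(px,x0,y0,sx,sy):
    px=np.array(px,float);return np.c_[x0+(px[:,0]+.5)/sx-.5,y0+(px[:,1]+.5)/sy-.5]
def place(L,p):  # p = x,y,z,yaw
    L=np.array(L,float);c,s=np.cos(p[3]),np.sin(p[3])
    return np.c_[p[0]+c*L[:,0]-s*L[:,1],p[1]+s*L[:,0]+c*L[:,1],p[2]+L[:,2]]
def fit(obs,p0): # obs: list of (cam, local pts, px)
    f=lambda p:np.concatenate([(proj(n,place(L,p))-u).ravel() for n,L,u in obs])
    r=least_squares(f,p0,loss="soft_l1",x_scale=[10,10,10,.1]);return r.x,f(r.x).reshape(-1,2)
E
python3 - <<'E'
from vis import *
np.set_printoptions(suppress=True,precision=2)
# link local origin = centre of top face; tongue -x
A=lambda i:{'pl':(-35,20,0)}[i]
# side: far-left, far-right, near-right, near-left, tongue end L,R, body bottom near-left, tongue bottom L,R
# looking with tongue toward viewer (-x near): left of image = +? -x toward viewer => +x away, +y left
S=[(35,20,0),(35,-20,0),(-35,-20,0),(-35,20,0),(-53,9,0),(-53,-9,0),(-35,20,-36),(-53,9,-36),(-53,-9,-36)]
su=tile([(153,39),(260,41),(265,187),(150,187),(184,230),(233,231),(148,250),(178,292),(228,295)],260,250,5,5)
# top: tongue to lower-right: corner TL=(35,+y?) seen from above +x to upper-left, +y = ccw from it -> lower-left
T=[(35,-20,0),(35,20,0),(-35,-20,0),(-35,20,0),(-53,-9,0),(-53,9,0)]
tu=tile([(130,47),(70,135),(300,143),(240,240),(333,205),(312,243)],312,196,8,300/38)
for o in ([("side",S,su),("top",T,tu)],[("top",T,tu)]):
    p,r=fit(o,[350,-200,36,-2 if 0 else 1.0]);print("link top",p);print(r.T)
F=[(-97,46,0),(-97,-46,0),(97,46,0)] # side: near, right, left ; x to cap (far)
fs=[(97,46,0),(-97,46,0),(-97,-46,0)]
fu=tile([(55,112),(168,277),(327,243)],205,150,4,300/90)
ft=[(97,-46,0),(-97,-46,0),(-97,46,0),(97,46,0)]
gu=tile([(43,33),(373,62),(360,222),(25,190)],208,180,5,5)
p,r=fit([("side",fs,fu),("top",ft,gu)],[400,30,12,1.5]);print("plate",p);print(r.T)
E
```

```text
link top [ 504.15 -205.3    34.05    0.97]
[[-0.15  0.14  0.53  0.11 -0.23  0.73 -0.31 -0.07  0.35 -0.03  0.37 -0.11
   0.39 -0.65 -1.16]
 [-0.63 -0.01  0.58 -0.64 -0.5  -0.12  0.11  0.46  0.44 -0.01  0.43  0.93
   0.4  -0.3   0.2 ]]
link top [ 502.27 -201.18   52.93    0.98]
[[-0.17  0.17  0.23  0.68 -0.19 -0.73]
 [-0.52  0.18  0.53  0.28 -0.58  0.04]]
plate [539.25  43.49  10.9    1.44]
[[-0.45  0.4   0.8   0.52 -0.26 -0.62 -0.05]
 [-0.23  0.62 -0.65  0.23  1.42  0.3  -0.52]]
```

```bash
cat > sil.py <<'E'
from vis import *
from scipy.optimize import minimize
def box(x0,x1,y0,y1,z0,z1):return [(x,y,z) for x in(x0,x1) for y in(y0,y1) for z in(z0,z1)]
def cyl(cx,cy,r,z0,z1):
    a=np.linspace(0,2*np.pi,48);return [(cx+r*np.cos(t),cy+r*np.sin(t),z) for t in a for z in(z0,z1)]
def render(n,parts,p,roi,S=8):
    x,y,w,h=roi;m=np.zeros((h*S,w*S),np.uint8)
    for L in parts:
        u=(proj(n,place(L,p))-[x,y]+.5)*S-.5
        cv2.fillConvexPoly(m,cv2.convexHull((u*16).round().astype(np.int32)),255,shift=4)
    return cv2.GaussianBlur(cv2.resize(m,(w,h),interpolation=cv2.INTER_AREA),(0,0),.8)/255.
def mask(im,roi,obj=60,bg=140):
    x,y,w,h=roi;b=im[y:y+h,x:x+w].astype(float)
    # wood has R>>B ; grey has R~B: ratio-based
    r=(b[...,2]-b[...,0])/(b[...,2]+b[...,0]+1)
    return r
def silfit(views,model,p0,step,thr):
    # views: list (cam, img, roi); model(q)->(parts,p)
    M=[]
    for n,im,roi in views:
        r=mask(im,roi);M.append(cv2.GaussianBlur(np.clip((thr[1]-r)/(thr[1]-thr[0]),0,1),(0,0),.5))
    def cost(q):
        parts,p=model(q);return sum(((render(n,parts,p,roi)-m)**2).sum() for (n,_,roi),m in zip(views,M))
    q0=np.array(p0,float);sx=np.vstack([q0]+[q0+np.eye(len(q0))[i]*step[i] for i in range(len(q0))])
    r=minimize(cost,q0,method="Nelder-Mead",options=dict(initial_simplex=sx,xatol=.02,fatol=.01,maxiter=600))
    return r.x,r.fun,M
LINK=[box(-35,35,-20,20,-18,18),box(-53,-35,-9,9,-18,18)]
E
python3 - <<'E'
from sil import *
np.set_printoptions(suppress=True,precision=2)
s=cv2.imread("pics/side0.png");t=cv2.imread("pics/top0.png")
rs,rt=(278,246,50,70),(312,192,50,46)
r=mask(s,rs);print("ratio pct",np.percentile(r,[2,10,20,30,40,50,70,90]))
V=[("side",s,rs),("top",t,rt)]
for v in(V,V[:1],V[1:]):
    q,c,M=silfit(v,lambda q:(LINK,[q[0],q[1],18,q[2]]),[504,-205,.97],[4,4,.05],(.1,.4));print("link",q,c)
q,c,M=silfit(V,lambda q:(LINK,[q[0],q[1],q[3],q[2]]),[504,-205,.97,18],[4,4,.05,4],(.1,.4));print("link z free",q,c)
rs,rt=(212,150,82,92),(206,180,84,52)
def fx(q):
    d=q[3];return [box(-97,97,-46,46,0,12),cyl(d,0,24,48,76),cyl(d,0,9,12,60)],[q[0],q[1],0,q[2]]
V=[("side",s,rs),("top",t,rt)]
for v in(V,V[:1],V[1:]):
    q,c,M=silfit(v,fx,[539,43,1.44,68],[4,4,.05,4],(.1,.4));print("fixture",q,c,"cap",q[0]+np.cos(q[2])*q[3],q[1]+np.sin(q[2])*q[3])
E
```

```text
ratio pct [0.04 0.06 0.09 0.17 0.37 0.4  0.45 0.49]
link [ 503.21 -205.74    0.98] 31.270565559773264
link [ 502.64 -205.79    0.98] 10.547340858096344
link [ 505.44 -206.92    0.98] 6.058474047772639
link z free [ 503.14 -206.01    0.98   18.46] 31.00427071530245
fixture [538.86  42.22   1.44  66.45] 417.22991156155757 cap 547.3138279101738 108.12592831954603
fixture [537.72  40.26   1.44  65.6 ] 298.73456797302686 cap 546.0263321533702 105.33731310868573
fixture [540.1   42.32   1.45  71.47] 93.54828015128916 cap 548.9345934656127 113.23600839321936
```

```bash
python3 - <<'E'
from sil import *
np.set_printoptions(suppress=True,precision=2)
s=cv2.imread("pics/side0.png");t=cv2.imread("pics/top0.png")
tb=tile([(43,57),(127,141)],208,180,5,5).ravel(); sb=tile([(97,30),(183,96)],205,150,4,300/90).ravel()
def bb(n,p):
    u=proj(n,place(cyl(0,0,24,-14,14),[*p,0]));return np.r_[u.min(0),u.max(0)]
for mode in("both","side z62","top z62"):
    if mode=="both": f=lambda p:np.r_[bb("top",p)-tb,bb("side",p)-sb]
    elif mode[0]=="s": f=lambda p:np.r_[bb("side",p)-sb,p[2]-62]
    else: f=lambda p:np.r_[bb("top",p)-tb,p[2]-62]
    r=least_squares(f,[547,108,62]);print(mode,r.x,f(r.x))
V=[("side",s,(222,152,36,25))]
q,c,M=silfit(V,lambda q:([cyl(0,0,24,48,76)],[q[0],q[1],0,0]),[547,108],[4,4],(.1,.4));print("cap side",q,c)
# plate only: drop cap side of the silhouette
for n,im,roi in(("side",s,(236,190,60,52)),("top",t,(206,180,84,52))):
    q,c,M=silfit([(n,im,roi)],lambda q:([box(-97,97,-46,46,0,12)],[q[0],q[1],0,q[2]]),[539,43,1.44],[4,4,.05],(.1,.4));print("plate",n,q,c)
    cv2.imwrite(f"pics/x_{n}.png",np.hstack([M[0],render(n,[box(-97,97,-46,46,0,12)],[q[0],q[1],0,q[2]],roi)])*255)
a=cv2.imread("pics/x_side.png");b=cv2.imread("pics/x_top.png")
a=cv2.resize(a,(780,300),interpolation=0);b=cv2.resize(b,(780,240),interpolation=0);cv2.imwrite("pics/x.png",np.vstack([a,b]))
E
```

```text
both [547.44 106.1   61.81] [-0.72 -0.89  0.54  1.1   0.29 -0.86 -0.06  0.93]
side z62 [547.24 106.28  61.97] [ 0.17 -0.93 -0.17  0.86 -0.03]
top z62 [547.7  105.79  61.97] [-0.62 -1.    0.64  1.   -0.03]
cap side [546.58 105.61] 36.546702220964626
plate side [538.49  35.85   1.41] 62.95548624845017
plate top [540.77  44.2    1.45] 99.26773158034582[ WARN:0@2.284] global loadsave.cpp:1063 imwrite_ Unsupported depth image for selected encoder is fallbacked to CV_8U.
```

View pics/x.png

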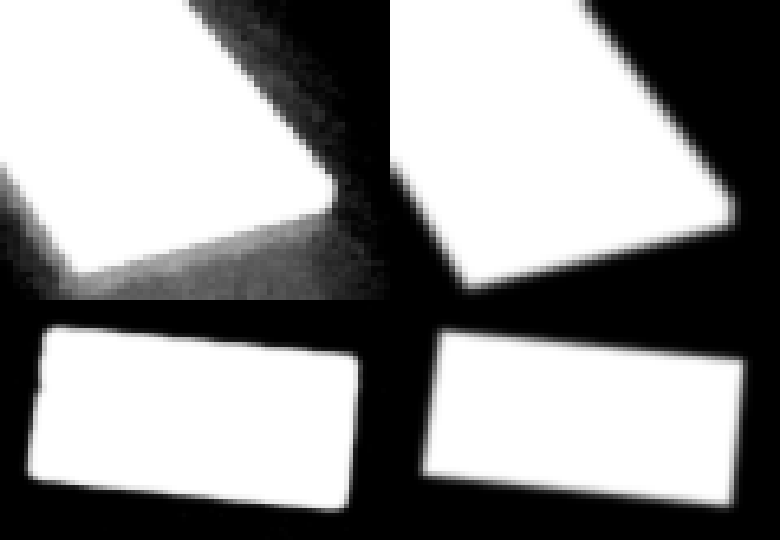

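The mask (left) has a reflection halo around the plate and the model is at right, so I need tighter thresholds. I'll refit and plan the grasp.

```bash
python3 - <<'E'
from sil import *
np.set_printoptions(suppress=True,precision=2)
s=cv2.imread("pics/side0.png");t=cv2.imread("pics/top0.png")
for th in((.1,.22),(.15,.27)):
  V=[("side",s,(236,190,60,52)),("top",t,(206,180,84,52))]
  B=[box(-97,97,-46,46,0,12)]
  for v in(V,V[:1],V[1:]):
    q,c,M=silfit(v,lambda q:(B,[q[0],q[1],0,q[2]]),[539,43,1.44],[4,4,.05],th);print("plate",q,c)
  V=[("side",s,(278,246,50,70)),("top",t,(312,192,50,46))]
  for v in(V,V[:1],V[1:]):
    q,c,M=silfit(v,lambda q:(LINK,[q[0],q[1],18,q[2]]),[504,-205,.97],[4,4,.05],th);print("link",q,c)
E
```

```text
plate [539.63  43.93   1.44] 69.44108286058703
plate [538.44  43.93   1.45] 4.567224575940495
plate [540.59  43.63   1.45] 57.33604384300121
link [ 503.84 -205.48    0.97] 41.26506245817602
link [ 503.38 -205.58    0.97] 23.4784612984881
link [ 505.15 -206.78    0.99] 5.6504463764815664
plate [539.55  42.76   1.43] 118.42821442903602
plate [538.26  41.3    1.44] 12.353076975641818
plate [540.86  43.7    1.44] 91.74842345681937
link [ 503.39 -205.86    0.97] 30.24795535467589
link [ 502.85 -205.81    0.98] 9.110783782052083
link [ 505.26 -206.81    0.98] 5.650133098362459
```

```bash
python3 -m jog '[{"x":-2.4,"y":-3.0},{"x":-2.4,"y":-3.0},{"x":-2.4,"y":-3.0},{"x":-2.4,"y":-3.0},{"x":-2.4,"y":-3.0},{"x":-2.4,"y":-3.0},{"x":-2.4,"y":-3.0},{"x":-2.4,"y":-3.0},{"x":-2.4,"y":-3.0},{"x":-2.4,"y":-3.0},{"x":-2.4,"y":-3.0},{"spin":0.12},{"spin":0.12},{"spin":0.12},{"spin":0.12},{"spin":0.12}]' 60; cat > go.py <<'E'
import sys,numpy as np
from rig import *
# usage: go.py X Y Z YAW -> remaining shift in current tool axes (cm), spin
X,Y,Z,W=map(float,sys.argv[1:5]);s=sense();p=s["eef_pos"];r,pi,w=s["tcp_rot"]
d=np.array([X,Y])-p[:2]
print("clock %.2f pos"%s["clock"],p.round(1),"rpy",s["tcp_rot"].round(4),"q",s["qpos"].round(2),"F",s["contact_force"].round(1),"open %.3f grip %.1f"%(s["opening"],s["grasp_force"]))
dw=(w-W+np.pi/2)%np.pi-np.pi/2
print("now  x %.2f y %.2f z %.2f cm, spin %.3f"%(np.cos(w)*d[0]/10+np.sin(w)*d[1]/10,(np.sin(w)*d[0]-np.cos(w)*d[1])/10,(p[2]-Z)/10,dw))
w-=dw;print("after spin x %.2f y %.2f"%(np.cos(w)*d[0]/10+np.sin(w)*d[1]/10,(np.sin(w)*d[0]-np.cos(w)*d[1])/10))
E
python3 go.py 503.8 -206 130 0.978
```

```text
clock 0.50 pos [188.1 596.  231.2] rpy [-3.1415 -0.      2.8358] q [ 1.26  0.35  1.63  0.    1.16 -0.  ] F [-0.9  0.3  0.1] open 0.998 grip 0.0
now  x -54.24 y -66.98 z 10.12 cm, spin -1.284
after spin x 48.88 y -70.99schema error: expected keys x, y, z, spin, grip
```

```bash
sed -i 's|^dw=.*|dw=(w-W+np.pi)%(2*np.pi)-np.pi|' go.py; python3 -m jog '[{"x":-2.4,"y":-3.0,"z":0,"spin":0,"grip":0},{"x":-2.4,"y":-3.0,"z":0,"spin":0,"grip":0},{"x":-2.4,"y":-3.0,"z":0,"spin":0,"grip":0},{"x":-2.4,"y":-3.0,"z":0,"spin":0,"grip":0},{"x":-2.4,"y":-3.0,"z":0,"spin":0,"grip":0},{"x":-2.4,"y":-3.0,"z":0,"spin":0,"grip":0},{"x":-2.4,"y":-3.0,"z":0,"spin":0,"grip":0},{"x":-2.4,"y":-3.0,"z":0,"spin":0,"grip":0},{"x":-2.4,"y":-3.0,"z":0,"spin":0,"grip":0},{"x":-2.4,"y":-3.0,"z":0,"spin":0,"grip":0},{"x":-2.4,"y":-3.0,"z":0,"spin":0,"grip":0},{"x":0,"y":0,"z":0,"spin":0.12,"grip":0},{"x":0,"y":0,"z":0,"spin":0.12,"grip":0},{"x":0,"y":0,"z":0,"spin":0.12,"grip":0},{"x":0,"y":0,"z":0,"spin":0.12,"grip":0},{"x":0,"y":0,"z":0,"spin":0.12,"grip":0}]' 60; python3 go.py 503.8 -206 130 0.978
```

```text
clock: 1.83
eef_pos: [340.7, 201.7, 231.5]
tcp_rot: [3.141, 0.0, 2.229]
contact_force: [-0.5, 0.7, -1.2]
opening: 0.996
grasp_force: 0.0
clock 1.83 pos [340.7 201.7 231.5] rpy [3.1410e+00 1.0000e-04 2.2292e+00] q [ 0.53 -0.02  2.09 -0.    1.07 -0.13] F [-0.5  0.7 -1.2] open 0.996 grip 0.0
now  x -42.22 y -12.05 z 10.15 cm, spin 1.251
after spin x -24.70 y 36.30
```

```bash
python3 -m jog '[{"x":-3.5,"y":-1.0,"z":0,"spin":0,"grip":0},{"x":-3.5,"y":-1.0,"z":0,"spin":0,"grip":0},{"x":-3.5,"y":-1.0,"z":0,"spin":0,"grip":0},{"x":-3.5,"y":-1.0,"z":0,"spin":0,"grip":0},{"x":-3.5,"y":-1.0,"z":0,"spin":0,"grip":0},{"x":-3.5,"y":-1.0,"z":0,"spin":0,"grip":0},{"x":-3.5,"y":-1.0,"z":0,"spin":0,"grip":0},{"x":-3.5,"y":-1.0,"z":0,"spin":0,"grip":0},{"x":-3.5,"y":-1.0,"z":0,"spin":0,"grip":0},{"x":-3.5,"y":-1.0,"z":0,"spin":0,"grip":0},{"x":-3.5,"y":-1.0,"z":0,"spin":0,"grip":0},{"x":-3.7,"y":-1.05,"z":0,"spin":0,"grip":0},{"x":0,"y":0,"z":0,"spin":0.12,"grip":0},{"x":0,"y":0,"z":0,"spin":0.12,"grip":0},{"x":0,"y":0,"z":0,"spin":0.12,"grip":0},{"x":0,"y":0,"z":0,"spin":0.12,"grip":0},{"x":0,"y":0,"z":0,"spin":0.12,"grip":0},{"x":0,"y":0,"z":0,"spin":0.12,"grip":0},{"x":0,"y":0,"z":0,"spin":0.12,"grip":0},{"x":0,"y":0,"z":0,"spin":0.12,"grip":0}]' && python3 go.py 503.8 -206 100 0.978
```

```text
clock: 3.5
eef_pos: [506.2, -204.6, 231.4]
tcp_rot: [3.141, 0.0, 1.27]
contact_force: [1.3, 0.1, -0.6]
opening: 0.999
grasp_force: 0.0
clock 3.50 pos [ 506.2 -204.6  231.4] rpy [3.1414 0.     1.2698] q [-0.39  0.23  1.8  -0.    1.11 -0.09] F [ 1.3  0.1 -0.6] open 0.999 grip 0.0
now  x -0.20 y -0.19 z 13.14 cm, spin 0.292
after spin x -0.24 y -0.12
```

```bash
python3 -m jog '[{"x":0,"y":0,"z":0,"spin":0.12,"grip":0},{"x":0,"y":0,"z":0,"spin":0.12,"grip":0},{"x":0,"y":0,"z":3,"spin":0,"grip":0},{"x":0,"y":0,"z":3,"spin":0,"grip":0},{"x":0,"y":0,"z":3,"spin":0,"grip":0},{"x":0,"y":0,"z":3,"spin":0,"grip":0},{"x":0,"y":0,"z":0,"spin":0,"grip":0}]' && python3 go.py 503.8 -206 100 0.978
```

```text
clock: 4.08
eef_pos: [502.8, -203.2, 106.5]
tcp_rot: [-3.134, 0.001, 1.036]
contact_force: [-0.7, -0.2, -1.0]
opening: 0.999
grasp_force: 0.0
clock 4.08 pos [ 502.8 -203.2  106.5] rpy [-3.1336e+00  1.2000e-03  1.0358e+00] q [-0.39  0.39  1.91 -0.    0.85  0.15] F [-0.7 -0.2 -1. ] open 0.999 grip 0.0
now  x -0.19 y 0.23 z 0.65 cm, spin 0.058
after spin x -0.17 y 0.24
```

```bash
python3 -m jog '[{"x":-0.18,"y":0.24,"z":0,"spin":0.058,"grip":0},{"x":0,"y":0,"z":2.5,"spin":0,"grip":0},{"x":0,"y":0,"z":2.5,"spin":0,"grip":0},{"x":0,"y":0,"z":2.5,"spin":0,"grip":0},{"x":0,"y":0,"z":1.5,"spin":0,"grip":0},{"x":0,"y":0,"z":1.0,"spin":0,"grip":0},{"x":0,"y":0,"z":0,"spin":0,"grip":0},{"x":0,"y":0,"z":0,"spin":0,"grip":0},{"x":0,"y":0,"z":0,"spin":0,"grip":0}]' && python3 go.py 503.8 -206 6 0.978; python3 - <<'E'
from rig import *
import cv2,numpy as np
s=grab_frame("side")["pixels"];t=grab_frame("top")["pixels"]
cv2.imwrite("pics/s1.png",s);cv2.imwrite("pics/t1.png",t)
cv2.imwrite("pics/m1.png",np.hstack([cv2.resize(s[230:330,250:350],(400,400),interpolation=2),cv2.resize(t[175:255,297:377],(400,400),interpolation=2)]))
E
```

```text
clock: 4.83
eef_pos: [508.3, -207.8, 12.7]
tcp_rot: [3.14, -0.0, 0.978]
contact_force: [0.6, 0.2, -0.2]
opening: 1.003
grasp_force: 0.0
clock 4.83 pos [ 508.3 -207.8   12.7] rpy [ 3.1396e+00 -4.0000e-04  9.7770e-01] q [-0.39  0.54  1.94 -0.    0.66  0.2 ] F [ 0.6  0.2 -0.2] open 1.003 grip 0.0
now  x -0.10 y -0.48 z 0.67 cm, spin -0.000
after spin x -0.10 y -0.48
```

View pics/m1.png

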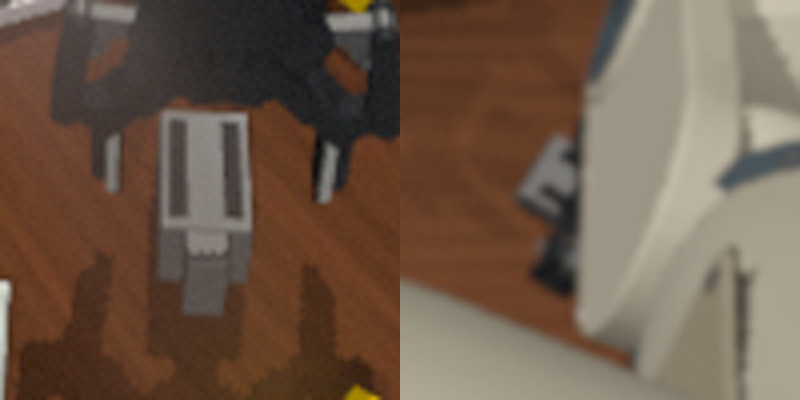

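The side crop shows the fingers either side of the link, with tips at (112,190) and (325,200) and the link between them. The top view is hidden by the arm. I'll shift 5 mm along y, go down and close.

```bash
python3 -m jog '[{"x":-0.1,"y":-0.48,"z":0.6,"spin":0,"grip":0},{"x":0,"y":0,"z":0,"spin":0,"grip":0},{"x":0,"y":0,"z":0,"spin":0,"grip":0},{"x":0,"y":0,"z":0,"spin":0,"grip":0}]' && python3 go.py 503.8 -206 6 0.978; python3 -m jog '[{"x":0,"y":0,"z":0,"spin":0,"grip":1},{"x":0,"y":0,"z":0,"spin":0,"grip":1},{"x":0,"y":0,"z":0,"spin":0,"grip":1},{"x":0,"y":0,"z":0,"spin":0,"grip":1},{"x":0,"y":0,"z":0,"spin":0,"grip":1},{"x":0,"y":0,"z":0,"spin":0,"grip":1},{"x":0,"y":0,"z":0,"spin":0,"grip":1},{"x":0,"y":0,"z":0,"spin":0,"grip":1}]' 50;python3 go.py 503.8 -206 6 0.978
```

```text
clock: 5.27
eef_pos: [502.6, -205.5, 5.3]
tcp_rot: [-3.141, 0.0, 0.978]
contact_force: [-0.2, -0.6, -0.6]
opening: 1.002
grasp_force: 0.0
clock 5.27 pos [ 502.6 -205.5    5.3] rpy [-3.1415  0.      0.9778] q [-0.39  0.55  1.96 -0.    0.64  0.2 ] F [-0.2 -0.6 -0.6] open 1.002 grip 0.0
now  x 0.02 y 0.13 z -0.07 cm, spin -0.000
after spin x 0.02 y 0.13
clock: 5.93
eef_pos: [503.0, -205.6, 5.5]
tcp_rot: [3.141, -0.0, 0.978]
contact_force: [-0.2, -0.6, 4.2]
opening: 0.462
grasp_force: 51.1
clock 5.93 pos [ 503.  -205.6    5.5] rpy [ 3.1411e+00 -1.0000e-04  9.7780e-01] q [-0.39  0.55  1.96 -0.    0.64  0.2 ] F [-0.2 -0.6  4.2] open 0.462 grip 51.1
now  x 0.01 y 0.09 z -0.05 cm, spin -0.000
after spin x 0.01 y 0.09
```

```bash
python3 -m jog '[{"x":0,"y":0,"z":-2,"spin":0,"grip":1},{"x":0,"y":0,"z":-3,"spin":0,"grip":1},{"x":0,"y":0,"z":-4,"spin":0,"grip":1},{"x":2.44,"y":-1.17,"z":0,"spin":0,"grip":1},{"x":2.44,"y":-1.17,"z":0,"spin":0,"grip":1},{"x":2.44,"y":-1.17,"z":0,"spin":0,"grip":1},{"x":2.44,"y":-1.17,"z":0,"spin":0,"grip":1},{"x":2.44,"y":-1.17,"z":0,"spin":0,"grip":1},{"x":2.44,"y":-1.17,"z":0,"spin":0,"grip":1},{"x":2.44,"y":-1.17,"z":0,"spin":0,"grip":1},{"x":2.44,"y":-1.17,"z":0,"spin":0,"grip":1},{"x":0,"y":0,"z":0,"spin":-0.117,"grip":1},{"x":0,"y":0,"z":0,"spin":-0.117,"grip":1},{"x":0,"y":0,"z":0,"spin":-0.117,"grip":1},{"x":0,"y":0,"z":0,"spin":-0.117,"grip":1},{"x":0,"y":0,"z":0,"spin":0,"grip":1},{"x":0,"y":0,"z":0,"spin":0,"grip":1},{"x":0,"y":0,"z":0,"spin":0,"grip":1}]';python3 go.py 534.6 8.9 60 1.445;  python3 - <<'E'
from rig import *
import cv2,numpy as np
s=grab_frame("side")["pixels"];t=grab_frame("top")["pixels"]
cv2.imwrite("pics/s2.png",s);cv2.imwrite("pics/t2.png",t)
cv2.imwrite("pics/m2.png",np.hstack([cv2.resize(s[130:250,195:315],(400,400),interpolation=2),cv2.resize(t[165:245,207:287],(400,400),interpolation=2)]))
E
```

```text
clock: 7.43
eef_pos: [533.9, 8.6, 95.1]
tcp_rot: [-3.141, 0.0, 1.442]
contact_force: [0.1, -0.6, -1.2]
opening: 0.457
grasp_force: 50.7
clock 7.43 pos [533.9   8.6  95.1] rpy [-3.1411e+00  1.0000e-04  1.4418e+00] q [ 0.01  0.39  1.94 -0.    0.81  0.14] F [ 0.1 -0.6 -1.2] open 0.457 grip 50.7
now  x 0.04 y 0.06 z 3.51 cm, spin -0.003
after spin x 0.04 y 0.06
```

View pics/m2.png

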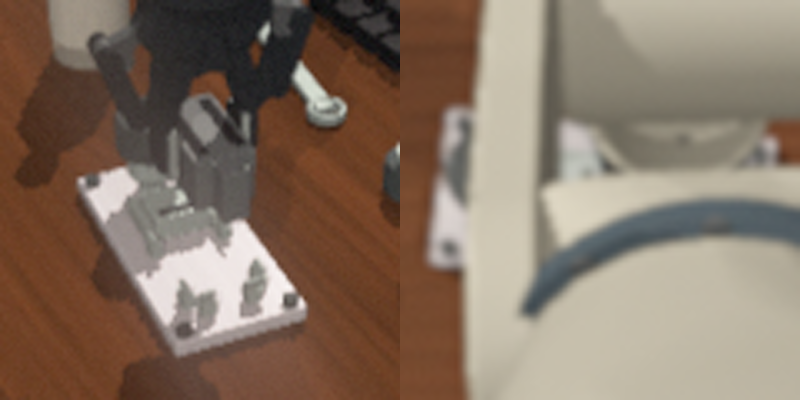

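The side crop shows the link level in the fingers, above and slightly beyond the pocket. The tongue-slot walls are at (198,300) and (257,280) in the crop. I'll drop to just above the lead-ins and overlay the predicted link there.

```bash
python3 -m jog '[{"x":0.04,"y":0.06,"z":2,"spin":-0.003,"grip":1},{"x":0,"y":0,"z":2,"spin":0,"grip":1},{"x":0,"y":0,"z":1,"spin":0,"grip":1},{"x":0,"y":0,"z":0,"spin":0,"grip":1},{"x":0,"y":0,"z":0,"spin":0,"grip":1},{"x":0,"y":0,"z":0,"spin":0,"grip":1}]';python3 go.py 534.6 8.9 18 1.445;  cat > ov.py <<'E'
import sys;from sil import *
s=grab_frame("side")["pixels"];cv2.imwrite(sys.argv[1]+"_raw.png",s)
st=sense();p=st["eef_pos"];w=st["tcp_rot"][2];z=p[2]+12.5
x0,y0,W,H,S=215,150,85,90,6.5
im=cv2.resize(s[y0:y0+H,x0:x0+W],None,fx=S,fy=S,interpolation=2)
def draw(P,col):
    u=((proj("side",P)-[x0,y0]+.5)*S-.5).round().astype(int);cv2.polylines(im,[u],True,col,1)
O=[(35,20),(35,-20),(-35,-20),(-35,-9),(-53,-9),(-53,9),(-35,9),(-35,20)]
for zz in(-18,18): draw(place([(*o,zz) for o in O],[p[0],p[1],z,w]),(0,0,255))
draw(place([(*o,0) for o in O],[534.6,8.9,12,1.445]),(0,200,0))
draw(place([(x,y,0) for x,y in((97,46),(97,-46),(-97,-46),(-97,46))],[539.3,43.6,12,1.445]),(255,0,0))
cv2.imwrite(sys.argv[1]+".png",im)
E
python3 ov.py pics/o3
```

```text
clock: 8.03
eef_pos: [535.4, 8.9, 45.9]
tcp_rot: [3.141, -0.0, 1.448]
contact_force: [0.6, 0.6, -1.7]
opening: 0.463
grasp_force: 50.9
clock 8.03 pos [535.4   8.9  45.9] rpy [ 3.1409e+00 -1.0000e-04  1.4483e+00] q [ 0.01  0.47  1.96 -0.    0.71  0.14] F [ 0.6  0.6 -1.7] open 0.463 grip 50.9
now  x -0.01 y -0.08 z 2.79 cm, spin 0.003
after spin x -0.01 y -0.08
```

View pics/o3.png

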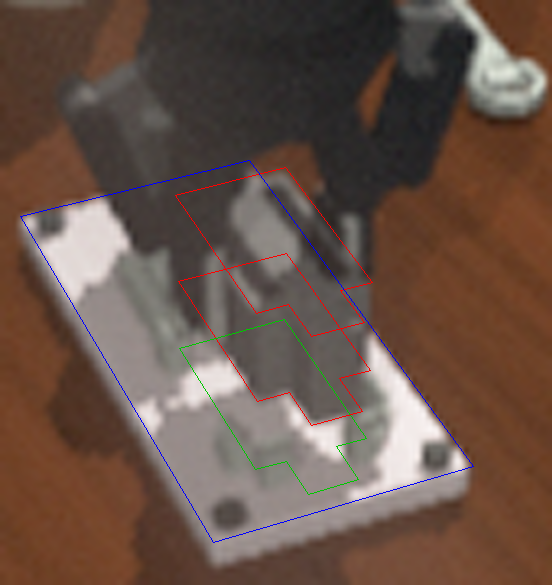

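The red prediction matches the held link, so the TCP-to-link offset is right. The green seated outline still has to be checked against the pocket walls, so I'll overlay it on the unobstructed starting images.

```bash
cat > ov2.py <<'E'
from sil import *
O=[(35,20),(35,-20),(-35,-20),(-35,-9),(-53,-9),(-53,9),(-35,9),(-35,20)]
out=np.zeros((500,800,3),np.uint8)
for n,f,(x0,y0,W,H),S,ox in(("side","pics/side0.png",(228,168,64,70),7,0),("top","pics/top0.png",(222,183,64,46),5.4,452)):
    im=cv2.resize(cv2.imread(f)[y0:y0+H,x0:x0+W],None,fx=S,fy=S,interpolation=2)
    for z,c in((12,(0,200,0)),(30,(0,0,255))):
        u=((proj(n,place([(*o,z-12) for o in O],[534.6,8.9,12,1.445]))-[x0,y0]+.5)*S-.5).round().astype(int);cv2.polylines(im,[u],True,c,1)
    out[:im.shape[0],ox:ox+im.shape[1]]=im[:,:800-ox]
cv2.imwrite("pics/o4.png",out)
E
python3 ov2.py
```

```text
(no output)
```

View pics/o4.png

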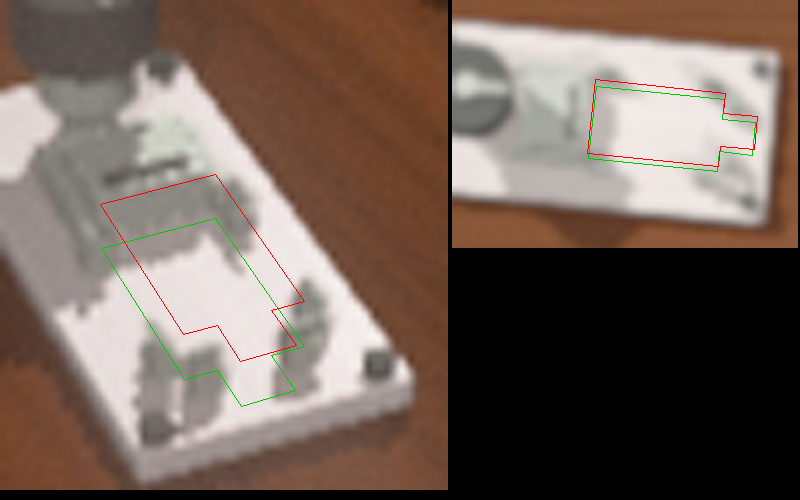

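The walls straddle the green outline in both views to within about 2 mm, and the flares should take up the rest. I'll go down in small steps with a softer grip, watching the force.

```bash
python3 -m jog '[{"x":0,"y":-0.06,"z":0.8,"spin":0.003,"grip":1},{"x":0,"y":0,"z":0.1,"spin":0,"grip":1},{"x":0,"y":0,"z":0,"spin":0,"grip":1},{"x":0,"y":0,"z":0,"spin":0,"grip":1},{"x":0,"y":0,"z":0,"spin":0,"grip":1}]' 30;python3 go.py 534.6 8.9 17.5 1.445;python3 -m jog '[{"x":0,"y":0,"z":0.2,"spin":0,"grip":1},{"x":0,"y":0,"z":0.2,"spin":0,"grip":1},{"x":0,"y":0,"z":0,"spin":0,"grip":1},{"x":0,"y":0,"z":0,"spin":0,"grip":1}]';python3 go.py 534.6 8.9 17.5 1.445
```

```text
clock: 8.65
eef_pos: [534.2, 9.1, 36.2]
tcp_rot: [-3.141, 0.0, 1.446]
contact_force: [-0.1, 0.1, -1.0]
opening: 0.46
grasp_force: 50.9
clock 8.65 pos [534.2   9.1  36.2] rpy [-3.1414e+00  1.0000e-04  1.4459e+00] q [ 0.01  0.48  1.97 -0.    0.69  0.14] F [-0.1  0.1 -1. ] open 0.460 grip 50.9
now  x -0.01 y 0.04 z 1.87 cm, spin 0.001
after spin x -0.01 y 0.04
clock: 8.98
eef_pos: [534.1, 9.1, 32.1]
tcp_rot: [-3.141, 0.0, 1.446]
contact_force: [0.2, 1.0, -1.4]
opening: 0.459
grasp_force: 50.9
clock 8.98 pos [534.1   9.1  32.1] rpy [-3.1413e+00  1.0000e-04  1.4458e+00] q [ 0.01  0.49  1.97 -0.    0.68  0.14] F [ 0.2  1.  -1.4] open 0.459 grip 50.9
now  x -0.01 y 0.05 z 1.46 cm, spin 0.001
after spin x -0.01 y 0.05
```

```bash
for i in 1; do python3 -m jog '[{"x":0,"y":0.04,"z":0.2,"spin":0,"grip":1},{"x":0,"y":0,"z":0.1,"spin":0,"grip":1},{"x":0,"y":0,"z":0,"spin":0,"grip":1},{"x":0,"y":0,"z":0,"spin":0,"grip":1}]'|grep -E 'eef|contact';done;python3 -m jog '[{"x":0,"y":0,"z":0.15,"spin":0,"grip":1},{"x":0,"y":0,"z":0.15,"spin":0,"grip":1},{"x":0,"y":0,"z":0,"spin":0,"grip":1}]'|grep -E 'eef|contact'; python3 go.py 534.6 8.9 17.5 1.445
```

```text
eef_pos: [534.6, 9.0, 29.2]
contact_force: [-0.5, 0.3, -1.3]
eef_pos: [534.5, 9.0, 26.0]
contact_force: [0.1, -0.3, -0.3]
clock 9.57 pos [534.5   9.   26. ] rpy [-3.1412e+00  1.0000e-04  1.4459e+00] q [ 0.01  0.5   1.97 -0.    0.67  0.14] F [ 0.1 -0.3 -0.3] open 0.463 grip 50.9
now  x -0.01 y 0.01 z 0.85 cm, spin 0.001
after spin x -0.01 y 0.01
```

```bash
python3 -m jog '[{"x":0,"y":0,"z":0.2,"spin":0,"grip":1},{"x":0,"y":0,"z":0.2,"spin":0,"grip":1},{"x":0,"y":0,"z":0.1,"spin":0,"grip":1},{"x":0,"y":0,"z":0,"spin":0,"grip":1},{"x":0,"y":0,"z":0,"spin":0,"grip":1}]'|grep -E 'eef|contact';python3 -m jog '[{"x":0,"y":0,"z":0.15,"spin":0,"grip":1},{"x":0,"y":0,"z":0.1,"spin":0,"grip":1},{"x":0,"y":0,"z":0,"spin":0,"grip":1},{"x":0,"y":0,"z":0,"spin":0,"grip":1}]'|grep -E 'eef|contact'; python3 go.py 534.6 8.9 17.5 1.445
```

```text
eef_pos: [534.5, 9.0, 21.1]
contact_force: [-0.2, -0.5, -1.1]
eef_pos: [534.6, 9.0, 18.7]
contact_force: [0.2, 0.1, -1.3]
clock 10.32 pos [534.6   9.   18.7] rpy [-3.1414e+00  1.0000e-04  1.4459e+00] q [ 0.01  0.51  1.97 -0.    0.66  0.14] F [ 0.2  0.1 -1.3] open 0.460 grip 50.9
now  x -0.01 y 0.00 z 0.12 cm, spin 0.001
after spin x -0.01 y 0.00
```

```bash
python3 -m jog '[{"x":0,"y":0,"z":0.1,"spin":0,"grip":1},{"x":0,"y":0,"z":0.02,"spin":0,"grip":1},{"x":0,"y":0,"z":0,"spin":0,"grip":1},{"x":0,"y":0,"z":0,"spin":0,"grip":0.5},{"x":0,"y":0,"z":0,"spin":0,"grip":0.45},{"x":0,"y":0,"z":0,"spin":0,"grip":0.4},{"x":0,"y":0,"z":0,"spin":0,"grip":0.3},{"x":0,"y":0,"z":0,"spin":0,"grip":0.2},{"x":0,"y":0,"z":0,"spin":0,"grip":0.2},{"x":0,"y":0,"z":0,"spin":0,"grip":0.2},{"x":0,"y":0,"z":-1,"spin":0,"grip":0.2},{"x":0,"y":0,"z":-2,"spin":0,"grip":0.2},{"x":0,"y":0,"z":-4,"spin":0,"grip":0.2},{"x":0,"y":0,"z":-4,"spin":0,"grip":0},{"x":0,"y":0,"z":-3,"spin":0,"grip":0},{"x":0,"y":0,"z":0,"spin":0,"grip":0},{"x":0,"y":0,"z":0,"spin":0,"grip":0},{"x":0,"y":0,"z":0,"spin":0,"grip":0}]'; python3 go.py 547.4 106.1 120 1.445; python3 - <<'E'
from sil import *
np.set_printoptions(suppress=True,precision=2)
s=grab_frame("side")["pixels"];cv2.imwrite("pics/s5.png",s)
O=[(35,20),(35,-20),(-35,-20),(-35,-9),(-53,-9),(-53,9),(-35,9),(-35,20)]
x0,y0,W,H,S=200,140,100,100,5.9
im=cv2.resize(s[y0:y0+H,x0:x0+W],None,fx=S,fy=S,interpolation=2);raw=im.copy()
u=((proj("side",place([(*o,0) for o in O],[534.7,9.1,48,1.445]))-[x0,y0]+.5)*S-.5).round().astype(int);cv2.polylines(im,[u],True,(0,0,255),1)
cv2.imwrite("pics/o5.png",im)
E
```

```text
clock: 11.82
eef_pos: [534.3, 9.0, 157.8]
tcp_rot: [3.141, 0.0, 1.446]
contact_force: [-0.6, 0.7, 0.4]
opening: 0.998
grasp_force: 0.0
clock 11.82 pos [534.3   9.  157.8] rpy [3.1414 0.     1.4458] q [ 0.01  0.3   1.9  -0.    0.95  0.14] F [-0.6  0.7  0.4] open 0.998 grip 0.0
now  x 9.80 y 0.09 z 3.78 cm, spin 0.001
after spin x 9.80 y 0.08
```

View pics/o5.png

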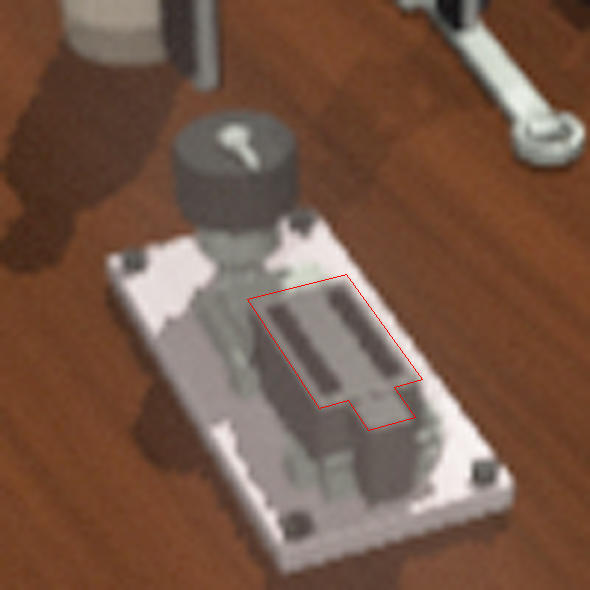

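The link sits flat, with its top matching the predicted seated outline at z = 48 mm and the tongue in its slot. The cap's pointer runs from (235,135) to (255,162), aiming at the pocket, so it's roughly half a turn off the stop. Now I'll turn the tool back so that one clockwise sweep is available, and move over the cap.

```bash
python3 -m jog '[{"x":0,"y":0,"z":0,"spin":-0.117,"grip":0},{"x":0,"y":0,"z":0,"spin":-0.117,"grip":0},{"x":0,"y":0,"z":0,"spin":-0.117,"grip":0},{"x":0,"y":0,"z":0,"spin":-0.117,"grip":0},{"x":0,"y":0,"z":0,"spin":-0.117,"grip":0},{"x":0,"y":0,"z":0,"spin":-0.117,"grip":0},{"x":0,"y":0,"z":0,"spin":-0.117,"grip":0},{"x":0,"y":0,"z":0,"spin":-0.117,"grip":0},{"x":0,"y":0,"z":0,"spin":-0.117,"grip":0},{"x":0,"y":0,"z":0,"spin":-0.117,"grip":0},{"x":0,"y":0,"z":0,"spin":-0.117,"grip":0},{"x":0,"y":0,"z":0,"spin":-0.117,"grip":0},{"x":0,"y":0,"z":0,"spin":-0.117,"grip":0},{"x":0,"y":0,"z":0,"spin":-0.117,"grip":0},{"x":0,"y":0,"z":0,"spin":-0.117,"grip":0},{"x":0,"y":0,"z":0,"spin":-0.117,"grip":0},{"x":0,"y":0,"z":0,"spin":-0.117,"grip":0},{"x":0,"y":0,"z":0,"spin":-0.117,"grip":0},{"x":0,"y":0,"z":0,"spin":-0.117,"grip":0},{"x":0,"y":0,"z":0,"spin":-0.117,"grip":0}]';python3 go.py 547.4 106.1 120 -2.52
python3 - <<'E'
from sil import *
# pointer direction from side (arm absent) on cap top plane z=76+1.5: pixels from o5 crop
K,r,t=cam("side");R=cv2.Rodrigues(r)[0];C=-R.T@t.reshape(3)
for px in((235,133),(257,165)):
    u=tile([px],200,140,5.9,5.9)[0];d=R.T@np.linalg.inv(K)@[*u,1];X=C+d*(79-C[2])/d[2];print(X.round(1))
E
```

```text
clock: 13.58
eef_pos: [533.7, 9.0, 156.1]
tcp_rot: [3.14, -0.002, -2.492]
contact_force: [0.0, 0.5, 0.7]
opening: 1.0
grasp_force: 0.0
clock 13.58 pos [533.7   9.  156.1] rpy [ 3.1398e+00 -2.4000e-03 -2.4916e+00] q [ 0.01  0.3   1.9   0.    0.95 -2.21] F [0.  0.5 0.7] open 1.000 grip 0.0
now  x -6.97 y 6.90 z 3.61 cm, spin 0.028
after spin x -6.77 y 7.10
[547.3 106.5  79. ]
[543.9  82.4  79. ]
```

```bash
python3 -m jog '[{"x":-1.74,"y":1.73,"z":0,"spin":0,"grip":0},{"x":-1.74,"y":1.73,"z":0,"spin":0,"grip":0},{"x":-1.74,"y":1.73,"z":0,"spin":0,"grip":0},{"x":-1.74,"y":1.73,"z":0,"spin":0,"grip":0},{"x":0,"y":0,"z":0,"spin":0,"grip":0},{"x":0,"y":0,"z":2.5,"spin":0,"grip":0},{"x":0,"y":0,"z":2,"spin":0,"grip":0},{"x":0,"y":0,"z":0,"spin":0,"grip":0},{"x":0,"y":0,"z":0,"spin":0,"grip":0},{"x":0,"y":0,"z":0,"spin":0,"grip":0}]';python3 go.py 547.3 106.3 43 -2.52
```

```text
clock: 14.47
eef_pos: [548.9, 105.8, 112.9]
tcp_rot: [3.141, -0.0, -2.499]
contact_force: [-0.1, -0.4, -0.3]
opening: 0.999
grasp_force: 0.0
clock 14.47 pos [548.9 105.8 112.9] rpy [ 3.1415e+00 -4.0000e-04 -2.4987e+00] q [ 0.19  0.39  1.88 -0.    0.87 -2.03] F [-0.1 -0.4 -0.3] open 0.999 grip 0.0
now  x 0.10 y 0.13 z 6.99 cm, spin 0.021
after spin x 0.10 y 0.13
```

```bash
python3 -m jog '[{"x":0.1,"y":0.13,"z":1.5,"spin":0,"grip":0},{"x":0,"y":0,"z":1.5,"spin":0,"grip":0},{"x":0,"y":0,"z":1.5,"spin":0,"grip":0},{"x":0,"y":0,"z":1.5,"spin":0,"grip":0},{"x":0,"y":0,"z":0.9,"spin":0,"grip":0},{"x":0,"y":0,"z":0,"spin":0,"grip":0},{"x":0,"y":0,"z":0,"spin":0,"grip":0},{"x":0,"y":0,"z":0,"spin":0,"grip":0}]' >/dev/null;python3 go.py 547.3 106.3 43 -2.52;python3 -m jog '[{"x":0,"y":0,"z":0,"spin":0,"grip":1},{"x":0,"y":0,"z":0,"spin":0,"grip":1},{"x":0,"y":0,"z":0,"spin":0,"grip":1},{"x":0,"y":0,"z":0,"spin":0,"grip":1},{"x":0,"y":0,"z":0,"spin":0,"grip":1},{"x":0,"y":0,"z":0,"spin":0,"grip":1},{"x":0,"y":0,"z":0,"spin":0,"grip":1}]' 40;python3 go.py 547.3 106.3 43 -2.52
```

```text
clock 15.13 pos [548.  106.6  44.6] rpy [-3.1409e+00  1.3000e-03 -2.4977e+00] q [ 0.19  0.5   1.91 -0.    0.73 -2.03] F [ 0.5  0.4 -0. ] open 1.000 grip 0.0
now  x 0.07 y 0.01 z 0.16 cm, spin 0.022
after spin x 0.07 y 0.01
clock: 15.72
eef_pos: [547.0, 107.3, 44.4]
tcp_rot: [3.141, 0.0, -2.498]
contact_force: [-4.2, 4.7, 8.8]
opening: 0.551
grasp_force: 39.7
clock 15.72 pos [547.  107.3  44.4] rpy [ 3.1409e+00  5.0000e-04 -2.4976e+00] q [ 0.19  0.5   1.91  0.    0.73 -2.03] F [-4.2  4.7  8.8] open 0.551 grip 39.7
now  x 0.04 y -0.09 z 0.14 cm, spin 0.022
after spin x 0.04 y -0.09
```

```bash
python3 -m jog '[{"x":0.04,"y":-0.08,"z":0.02,"spin":0,"grip":1},{"x":0,"y":0,"z":0.008,"spin":0.1,"grip":1},{"x":0,"y":0,"z":0.008,"spin":0.1,"grip":1},{"x":0,"y":0,"z":0.008,"spin":0.1,"grip":1},{"x":0,"y":0,"z":0.008,"spin":0.1,"grip":1},{"x":0,"y":0,"z":0.008,"spin":0.1,"grip":1},{"x":0,"y":0,"z":0.008,"spin":0.1,"grip":1},{"x":0,"y":0,"z":0.008,"spin":0.1,"grip":1},{"x":0,"y":0,"z":0.008,"spin":0.1,"grip":1},{"x":0,"y":0,"z":0.008,"spin":0.1,"grip":1},{"x":0,"y":0,"z":0.008,"spin":0.1,"grip":1},{"x":0,"y":0,"z":0,"spin":0,"grip":1},{"x":0,"y":0,"z":0,"spin":0,"grip":1}]';python3 go.py 547.3 106.3 43 -2.52; python3 -c "
from rig import *;print(sense()['wrist_torque'])"
```

```text
clock: 16.8
eef_pos: [546.9, 107.3, 43.7]
tcp_rot: [3.14, -0.001, 2.784]
contact_force: [-6.9, 9.0, 12.8]
opening: 0.552
grasp_force: 40.1
clock 16.80 pos [546.9 107.3  43.7] rpy [ 3.1399e+00 -1.4000e-03  2.7843e+00] q [ 0.19  0.5   1.91  0.    0.73 -1.03] F [-6.9  9.  12.8] open 0.552 grip 40.1
now  x -0.08 y -0.08 z 0.07 cm, spin -0.979
after spin x 0.02 y -0.11
[ 1.63237242  1.15168049 -0.00961806]
```

```bash
python3 -m jog '[{"x":0.06,"y":0.05,"z":-0.03,"spin":0,"grip":1},{"x":0,"y":0,"z":0.006,"spin":0.1,"grip":1},{"x":0,"y":0,"z":0.006,"spin":0.1,"grip":1},{"x":0,"y":0,"z":0.006,"spin":0.1,"grip":1},{"x":0,"y":0,"z":0.006,"spin":0.1,"grip":1},{"x":0,"y":0,"z":0.006,"spin":0.1,"grip":1},{"x":0,"y":0,"z":0.006,"spin":0.1,"grip":1},{"x":0,"y":0,"z":0.006,"spin":0.1,"grip":1},{"x":0,"y":0,"z":0.006,"spin":0.1,"grip":1},{"x":0,"y":0,"z":0.006,"spin":0.1,"grip":1},{"x":0,"y":0,"z":0.006,"spin":0.1,"grip":1},{"x":0,"y":0,"z":0.006,"spin":0.1,"grip":1},{"x":0,"y":0,"z":0.006,"spin":0.1,"grip":1},{"x":0,"y":0,"z":0.006,"spin":0.1,"grip":1},{"x":0,"y":0,"z":0.006,"spin":0.1,"grip":1},{"x":0,"y":0,"z":0.006,"spin":0.1,"grip":1},{"x":0,"y":0,"z":0.006,"spin":0.1,"grip":1},{"x":0,"y":0,"z":0.006,"spin":0.1,"grip":1},{"x":0,"y":0,"z":0,"spin":0,"grip":1},{"x":0,"y":0,"z":0,"spin":0,"grip":1}]';python3 go.py 547.3 106.3 43 -2.52; python3 -c "
from rig import *;print(sense()['wrist_torque'])"
```

```text
clock: 18.47
eef_pos: [546.8, 108.1, 42.8]
tcp_rot: [-3.14, -0.002, 1.084]
contact_force: [-3.6, 10.7, 8.3]
opening: 0.547
grasp_force: 40.3
clock 18.47 pos [546.8 108.1  42.8] rpy [-3.1405e+00 -2.1000e-03  1.0840e+00] q [0.19 0.5  1.91 0.   0.73 0.68] F [-3.6 10.7  8.3] open 0.547 grip 40.3
now  x -0.14 y 0.13 z -0.02 cm, spin -2.679
after spin x 0.07 y -0.17
[ 2.01751169  1.10819016 -0.01688155]
```

```bash
T(){ python3 -c "
from rig import *;s=sense();print('t %.2f yaw %.4f Tz %.3f q6 %.3f grip %.1f pos'%(s['clock'],s['tcp_rot'][2],s['wrist_torque'][2],s['qpos'][5],s['grasp_force']),s['eef_pos'].round(1),s['contact_force'].round(1))";}
python3 -m jog '[{"x":0,"y":-0.03,"z":0.006,"spin":0.1,"grip":1},{"x":0,"y":0,"z":0.006,"spin":0.1,"grip":1},{"x":0,"y":0,"z":0.006,"spin":0.1,"grip":1},{"x":0,"y":0,"z":0,"spin":0,"grip":1}]'>/dev/null;T
python3 -m jog '[{"x":0,"y":0,"z":0.003,"spin":0.05,"grip":1},{"x":0,"y":0,"z":0.003,"spin":0.05,"grip":1},{"x":0,"y":0,"z":0,"spin":0,"grip":1}]'>/dev/null;T
python3 -m jog '[{"x":0,"y":0,"z":0.003,"spin":0.05,"grip":1},{"x":0,"y":0,"z":0,"spin":0,"grip":1}]'>/dev/null;T
python3 -m jog '[{"x":0,"y":0,"z":0,"spin":0.05,"grip":1},{"x":0,"y":0,"z":0,"spin":0,"grip":1}]'>/dev/null;T
```

```text
t 18.80 yaw 0.7785 Tz -0.038 q6 0.981 grip 40.2 pos [547.  108.3  42.6] [-3.   8.9  6.5]
t 19.05 yaw 0.6816 Tz 0.001 q6 1.078 grip 40.2 pos [547.1 108.3  42.5] [-2.5 10.   6.7]
t 19.22 yaw 0.6325 Tz 0.259 q6 1.127 grip 40.2 pos [547.1 108.3  42.5] [-2.4 11.3  6.6]
t 19.38 yaw 0.5843 Tz 1.070 q6 1.176 grip 40.2 pos [547.  108.1  42.5] [-3.5  9.3  7.7]
```

```bash
T(){ python3 -c "
from rig import *;s=sense();print('t %.2f yaw %.4f Tz %.3f q6 %.3f grip %.1f pos'%(s['clock'],s['tcp_rot'][2],s['wrist_torque'][2],s['qpos'][5],s['grasp_force']),s['eef_pos'].round(1),s['contact_force'].round(1))";}
python3 -m jog '[{"x":0,"y":0,"z":0,"spin":0,"grip":1},{"x":0,"y":0,"z":0,"spin":0,"grip":1},{"x":0,"y":0,"z":0,"spin":0,"grip":1}]'>/dev/null;T
python3 -m jog '[{"x":0,"y":0,"z":-0.003,"spin":-0.06,"grip":1},{"x":0,"y":0,"z":-0.006,"spin":-0.1,"grip":1},{"x":0,"y":0,"z":-0.006,"spin":-0.1,"grip":1},{"x":0,"y":0,"z":-0.006,"spin":-0.1,"grip":1},{"x":0,"y":0,"z":-0.006,"spin":-0.1,"grip":1},{"x":0,"y":0,"z":-0.006,"spin":-0.1,"grip":1},{"x":0,"y":0,"z":-0.006,"spin":-0.1,"grip":1},{"x":0,"y":0,"z":-0.006,"spin":-0.1,"grip":1},{"x":0,"y":0,"z":-0.006,"spin":-0.1,"grip":1},{"x":0,"y":0,"z":-0.006,"spin":-0.1,"grip":1},{"x":0,"y":0,"z":-0.006,"spin":-0.1,"grip":1},{"x":0,"y":0,"z":-0.006,"spin":-0.1,"grip":1},{"x":0,"y":0,"z":-0.006,"spin":-0.1,"grip":1},{"x":0,"y":0,"z":-0.006,"spin":-0.1,"grip":1},{"x":0,"y":0,"z":-0.006,"spin":-0.1,"grip":1},{"x":0,"y":0,"z":-0.006,"spin":-0.1,"grip":1},{"x":0,"y":0,"z":-0.004,"spin":-0.06,"grip":1},{"x":0,"y":0,"z":0,"spin":0,"grip":1},{"x":0,"y":0,"z":0,"spin":0,"grip":1},{"x":0,"y":0,"z":0,"spin":0,"grip":1}]'>/dev/null;T
python3 - <<'E'
from sil import *
f=grab_frame("side")["pixels"];cv2.imwrite("pics/s6.png",f)
cv2.imwrite("pics/o6.png",cv2.resize(f[130:240,200:300],(540,594),interpolation=2))
E
```

```text
t 19.63 yaw 0.5871 Tz 0.969 q6 1.173 grip 40.2 pos [546.9 108.1  42.5] [-2.3  9.5  6.7]
t 21.30 yaw 2.2055 Tz -0.002 q6 -0.445 grip 40.5 pos [546.8 107.6  43.5] [-2.5  6.2  8.9]
```

View pics/o6.png

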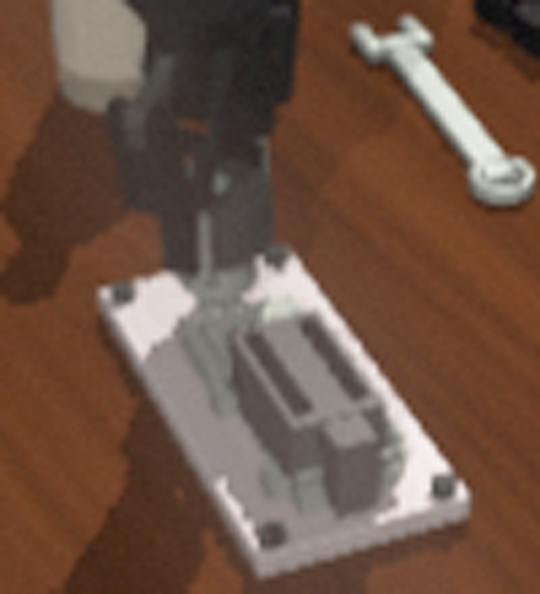

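The link is still seated and nothing is touching it. The fingers hold the cap about 1.56 rad off the stop, based on the torque rise at yaw 0.65 against 2.21 now. Handing in.

```bash
python3 -c "
from rig import *;print(sign_off())"
```

```text
the job is handed in; nothing more can be done
None
```

The long grey link is seated in the pocket and let go; the cap was screwed to its stop, backed off about 1.56 rad (roughly 89°) and is still gripped there, and the job is handed in, though no verdict came back.

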